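Clear the lapping wheel and take off its hub cap

ROBOT

A 6-joint arm with a two-finger parallel gripper is mounted at the origin on the work surface. World frame = base frame: x ahead of the robot, y to its left, z up, the work surface at z = 0. Lengths are in m, angles in degrees, forces in N, time in s.
With the tool pointing down it reaches from about 0.4 to 0.825 m from the base axis. Payload 7 kg.
Tool frame: the origin (TCP) lies between the finger pads; the fingertips stand 17 mm ahead of it and the grasp point (between the pads) lies 2 mm behind it; x points along the fingers, y is the direction in which the jaws open and shut, and the axes are right-handed (so a half turn about x gives the same grasp; the last joint's range is limited). The gripper opens to 88 mm and grips with 3 to 60 N. Pads are 19 mm wide; open, the fingers measure 130 mm over their backs; the gripper's body (78 mm by 193 mm) begins 47 mm behind the grasp point.
Start: joints at [-59.009, 20.546, 0.682, 0, -70.136, -16.507], TCP at [0.169, -0.654, 0.244] pointing down, gripper open.
Joint ranges: [-176.03, 176.03], [-82.01, 121.73], [-58.28, 71.71], [-173.87, 95.51], [-174.79, -0.11], [-173.66, 173.66]. Speed limits (degrees/s): [136.94, 136.94, 172.46, 180, 180, 180].

INTERFACE

Orientations are given as [roll, pitch, yaw] about the fixed x, y, z axes, in that order (R = Rz(yaw) Ry(pitch) Rx(roll)).
In Python, from plant import r gives the robot as it stands.
- The arm moves only by the shell command python3 -m jog 'ROWS' [FORCE]. ROWS is a JSON object of lists of equal length, an entry for each row: "fingers": the opening, from 0 (shut) to 1 (fully open); "dp": the shift along the tool's x, y, z in mm, a list of three; "twist": the turn about the tool's x in degrees. In form: {"fingers": [fingers, ...], "dp": [[dx, dy, dz], ...], "twist": [twist, ...]}. A call has exactly 5 rows; each row is the pose to reach, as a shift and turn from the pose measured when the call began, along the tool's axes at that moment; what a row does not reach only later rows make up. A row lasts 1/10 s, in which the tool goes at most 50 mm and 8.59 degrees, less where a joint would pass 70% of its speed; a pose out of reach is approached as far as the arm can. A call with a gripper value outside its range is refused whole. The fingers move at their own pace and stop on an object; FORCE is the grip in N (left out, the last holds). Time passes only in rows, so rows that repeat a pose let the fingers close, or fill a call up. It gives the time, the measured TCP pose, the force and the opening at its end, in the units of the state.
- r.get_state(): the state, without advancing time (a new reading comes with each control period).
- r.capture(name): name is "scene" or "top" or "wrist"; returns a dict with "frame" (400x640x3 uint8, red, green, blue), "intrinsics" (3x3 intrinsics, pixels), "pose" (4x4, takes a point from camera to world coordinates). Camera axes: x right, y down, z forward; pixel columns grow to the right and rows downward; lengths in m; the calibration is good to about 2 mm. A picture is of the moment at which its call begins. There is no depth.
- r.close_job(): hands the job in, once; it reports no verdict.
The state is a dict: "time_s": time; "joints": joint angles; "qd": joint speeds; "joint_torque": joint torques, N m; "tcp_pos": TCP position; "eef_rot": TCP orientation; "contact_force": force on the tool from outside, world axes, zero at the start; "moment": the same for the moment, N m; "gripper_width": finger opening in m.
Only numpy, scipy, OpenCV 4.12 (cv2) and the standard library are available. Lean on these libraries where they do the work, as an engineer would, in place of code of your own. Each camera call takes 0.05 s, during which the arm holds its last target. There are 200 camera calls.

TASK

Nest the upside-down cup that was left on the lapping machine's wheel squarely onto the stack of two matching upside-down cups beside the machine, and let go of it. Then take the orange hub cap off its spindle: turn it by its grip knob until it comes free (nobody knows whether this spindle has a left-hand or a right-hand fastening, so try both ways) and lift it straight up. Finish while still holding the cap in the gripper, about 10 cm above its spindle, and leave the grey cap and everything else on the table where it is.

Things in the scene. Friction and masses are not known exactly. Their poses are not given: they have to be found in the camera images.
- cup_mid (a point): Centre of the blue cup left upside down (rim down, foot up) on the wheel, on the robot side of the orange cap and in the way of turning it. Point on its axis (z up), 42.5 mm above its rim and 42.5 mm below the top of its foot. The foot, at the top, is a straight cylinder 44 mm across and 30 mm tall with a closed flat top.
- cup: The same cup; origin at the centre of its rim (underside), z up towards the foot. 85 mm tall; below the foot a small shoulder, then it flares from 53 mm to 68 mm across at the rim. Wall 2.5 mm, about 0.22 kg. Its rim stands on the wheel top.
- stack_top_mid (a point): Centre of the upper cup of the stack, same shape and same way up as the cup on the wheel (42.5 mm above its rim, 42.5 mm below the top of its foot). A cup lowered over another has about 2 mm of side play and rests 34 mm higher than it, its inside floor flat on the other's foot.
- stack_low_mid (a point): Centre of the lower cup of the stack, same shape, standing rim down on the table; 42.5 mm above the table. The upper cup is nested over it, 34 mm higher.
- cap_mid (a point): Centre of the orange hub cap, seated on one of the machine's two wheels: on its axis, 29.5 mm above its underside. Round skirt 52 mm across, 27 mm tall; on it a round upright grip knob 36 mm across and 32 mm tall with a white stripe across its top along the cap's x axis, from 2.5 mm below this point to 29.5 mm above it. 59 mm tall in all, about 0.35 kg.
- cap: The same cap; origin at the centre of its underside, z up, x along the stripe. Seen from above it loosens either anticlockwise or clockwise, hidden, differing between starts. Wrong way: blocked within 15 degrees. Right way: turns freely, is free from 45 to 65 degrees past its start (aim for 55), stop near 70. Until free it lifts only 2 mm; then straight up off a 19 mm stub.
- other_cap_mid (a point): Grey hub cap of the same shape on the other wheel; to be left alone. This point is its centre, 29.5 mm above its underside.
- machine: Green lapping machine, fixed: a housing 235 mm (its x) by 450 mm (its y) by 55 mm tall, on it two round grey wheels 200 mm across side by side, centred 105 mm either side of the middle along its y axis; wheel tops 80 mm above the table. Wheels do not turn. Origin at the centre of its underside, on the table.
- mug: White mug 84 mm across and 100 mm tall, handle to its +y, to be left alone; origin at the centre of its underside.
- phone: Black phone 160 x 75 x 9 mm lying flat, to be left alone; origin under its centre.
- ruler: Steel ruler 310 x 30 x 4 mm lying flat, to be left alone; origin under its centre.
- label_roll: Roll of blank labels, 64 mm across and 28 mm tall, lying flat, to be left alone; origin under its centre.
- bowl: Blue bowl 120 mm across and 55 mm tall, to be left alone; origin under its centre.

How it is judged (in metres and radians):
On the way, in this order (a step that is already met when the one before it is completed fails the run):
1. the cup from the wheel sits nested and square on the stack of two, let go (horizontal distance between cup_mid and stack_top_mid below 0.007 m and z of cup_mid in the frame of stack_top_mid between 0.029 and 0.039 m and angle between each of cup_mid, stack_top_mid, stack_low_mid's own z axis and vertical below 0.1 rad and horizontal distance between stack_top_mid and stack_low_mid below 0.007 m and z of stack_top_mid in the frame of stack_low_mid between 0.029 and 0.039 m and height (world z) of stack_low_mid below 0.05 m and contact force between the fingers and cup below 0.1 N), for 0.3 s.
2. the orange cap has come free and is lifted off its stub (z of cap_mid in the frame of machine above 0.14 m), for 0.1 s.
At the end, for the whole second after the job is handed in: Three cups nested upright in one stack (centres within 7 mm sideways, 29 to 39 mm apart in height, tilt under 0.1 rad, not touched); the gripper holds the orange cap over its own spindle (within 50 mm), 60 mm or more off its seat, centre below 0.30 m, nothing else carrying it (all of step 1 and z of cap_mid in the frame of machine above 0.17 m and height (world z) of cap_mid below 0.3 m and ((y of cap_mid in the frame of machine between 0.055 and 0.155 m and y of other_cap_mid in the frame of machine below 0 m) or (y of cap_mid in the frame of machine between -0.155 and -0.055 m and y of other_cap_mid in the frame of machine above 0 m)) and x of cap_mid in the frame of machine between -0.05 and 0.05 m and contact force between the fingers and cap above 1 N and contact force between cap and machine below 0.1 N and contact force between cap and cup below 0.1 N); the arm keeps its last pose, push and grip.
It fails at once if the grey cap is moved from its place (distance of other_cap_mid from where it was at the start of the episode above 0.015 m).
It fails at once if a bystander is shifted by more than 30 mm (distance of any of mug, phone, ruler, label_roll, bowl from where it was at the start of the episode above 0.03 m).
It fails at once if the stack is shoved by more than 40 mm or a cup is tipped over (distance of stack_low_mid from where it was at the start of the episode above 0.04 m or angle between any of cup_mid, stack_top_mid, stack_low_mid's own z axis and vertical above 0.8 rad).
It also fails if it takes over 61 s, if anything falls off the work surface, if the arm or the gripper's body presses on something with over 40 N, if the wrist force passes 120 N, or if a joint passes its speed limit or range.

## Working session

There is one attempt and no reset: what is moved stays moved. The work goes in short steps, Python scripts to look and compute and a shell command to move; the robot and the scene stay as the last step left them, time stands still between calls to the robot, and variables do not carry over. Pictures are saved under pics/ and viewed, on a budget of 10 in all, crops included, one or two more only if the job needs it, and the job is handed in when it is done.

```bash
ls; mkdir -p pics; python3 - <<'E'
from plant import r
import cv2,numpy as np
s=r.get_state();print({k:np.round(v,3).tolist() for k,v in s.items()})
for n in("scene","top"):
    c=r.capture(n);cv2.imwrite(f"pics/{n}0.png",c["frame"][:,:,::-1]);np.savez(f"{n}0.npz",**c)
    print(n,c["intrinsics"].tolist(),np.round(c["pose"],4).tolist())
E
```

```text
pics
{'time_s': 0.0, 'joints': [-59.007, 20.591, 0.636, -0.021, -70.136, -16.506], 'qd': [-0.033, -0.096, 0.016, -0.004, 0.043, -0.021], 'joint_torque': [-0.0, -58.272, 29.305, 6.997, 0.007, -0.0], 'tcp_pos': [0.169, -0.653, 0.243], 'eef_rot': [94.237, 89.907, 108.716], 'contact_force': [0.486, -0.552, -0.045], 'moment': [0.001, -0.01, 0.037], 'gripper_width': 0.088}
scene [[372.74840961236157, 0.0, 317.40448064507444], [0.0, 372.74840961236157, 197.2025708081313], [0.0, 0.0, 1.0]] [[-0.6735, 0.4539, -0.5835, 1.3077], [0.7391, 0.3977, -0.5437, 0.7024], [-0.0148, -0.7974, -0.6033, 0.9064], [0.0, 0.0, 0.0, 1.0]]
top [[447.0501942763171, 0.0, 319.5407958343225], [0.0, 447.0501942763171, 203.70104428137054], [0.0, 0.0, 1.0]] [[-0.018, -0.996, 0.0876, 0.4397], [-0.9998, 0.0178, -0.0023, -0.0174], [0.0007, -0.0876, -0.9962, 1.3188], [0.0, 0.0, 0.0, 1.0]]
```

View pics/top0.png

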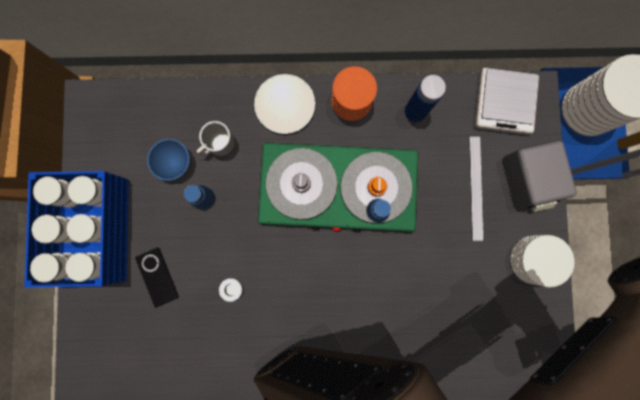

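View pics/scene0.png

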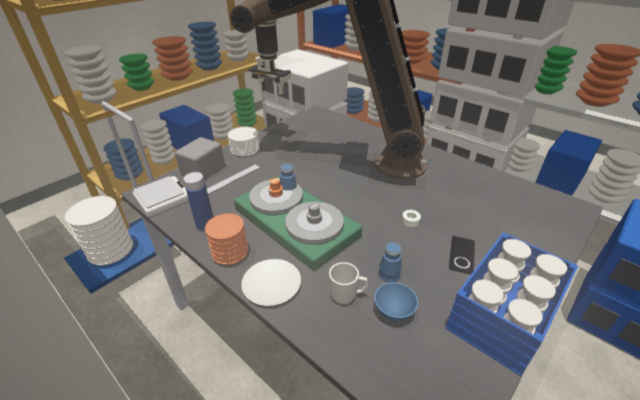

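Top view: the cup's foot is at about (378,209), the orange cap at (378,186), the grey cap at (302,182) and the stack at (195,195). Next I'll turn these into positions and enlarge the crops.

```bash
cat > h.py <<'E'
import numpy as np,cv2
def ray(c,uv,z):
    P=c["pose"];d=P[:3,:3]@np.linalg.inv(c["intrinsics"])@[uv[0],uv[1],1.]
    return P[:3,3]+d*(z-P[2,3])/d[2]
def pix(c,X):
    P=c["pose"];q=c["intrinsics"]@(P[:3,:3].T@(np.array(X)-P[:3,3]));return q[:2]/q[2]
def two(c1,u1,c2,u2):
    A=[];b=[]
    for c,u in((c1,u1),(c2,u2)):
        P=c["pose"];d=P[:3,:3]@np.linalg.inv(c["intrinsics"])@[u[0],u[1],1.];d/=np.linalg.norm(d)
        M=np.eye(3)-np.outer(d,d);A.append(M);b.append(M@P[:3,3])
    return np.linalg.lstsq(np.vstack(A),np.hstack(b),rcond=None)[0]
def blobs(c,lo,hi,amin=30):
    h=cv2.cvtColor(c["frame"],cv2.COLOR_RGB2HSV);m=cv2.inRange(h,lo,hi)
    n,l,s,ce=cv2.connectedComponentsWithStats(m)
    return [(s[i].tolist(),ce[i].round(1).tolist()) for i in range(1,n) if s[i,4]>=amin]
E
python3 - <<'E'
from h import *
c={n:np.load(f"{n}0.npz") for n in("top","scene")}
for n in c:
    print(n,"or",blobs(c[n],(5,150,80),(18,255,255),20));print("bl",[b for b in blobs(c[n],(98,80,30),(118,255,255),60) if b[0][4]<1500]);print("gr",blobs(c[n],(60,100,30),(85,255,255),800))
    h=cv2.cvtColor(c[n]["frame"],cv2.COLOR_RGB2HSV)
t=c["top"]
for nm,uv,z in(("cup",(378,209),.165),("stack",(193,193),.119),("cap",(379,183.5),.139),("grey",(302,180),.139)): print(nm,ray(t,uv,z).round(3))
a=cv2.resize(t["frame"][150:240,340:420],None,fx=5,fy=5,interpolation=0);b=cv2.resize(t["frame"][150:240,160:240],None,fx=5,fy=5,interpolation=0)
cv2.imwrite("pics/crop.png",np.hstack([a,b])[:,:,::-1])
E
```

```text
top or [([0, 41, 26, 137, 2445], [12.0, 108.6]), ([332, 66, 45, 54, 1912], [353.2, 92.4]), ([368, 178, 19, 17, 208], [376.6, 186.4]), ([0, 190, 26, 7, 148], [12.8, 192.4])]
bl [([405, 86, 33, 36, 549], [417.6, 107.4]), ([147, 139, 43, 42, 1414], [168.1, 159.4]), ([573, 160, 56, 19, 656], [604.7, 171.3]), ([184, 185, 30, 24, 530], [198.9, 196.2]), ([367, 200, 23, 22, 388], [378.4, 210.1])]
gr [([258, 143, 160, 89, 4251], [337.4, 190.5])]
scene or []
bl [([313, 4, 36, 43, 1248], [329.8, 25.0]), ([189, 23, 26, 8, 136], [201.2, 25.6]), ([432, 29, 14, 39, 255], [438.5, 47.2]), ([191, 30, 25, 8, 102], [203.2, 33.6]), ([192, 38, 25, 7, 93], [204.3, 41.3]), ([194, 45, 24, 7, 74], [205.7, 48.7]), ([196, 52, 23, 7, 65], [206.9, 56.0]), ([417, 90, 15, 20, 193], [424.5, 98.3]), ([160, 105, 53, 44, 1420], [186.0, 125.0]), ([122, 140, 11, 9, 71], [126.9, 143.6]), ([105, 142, 15, 17, 131], [111.6, 149.7]), ([187, 187, 18, 19, 94], [193.7, 194.7]), ([387, 243, 13, 9, 90], [392.9, 247.1]), ([525, 242, 25, 14, 104], [536.4, 249.8]), ([383, 253, 17, 24, 227], [391.7, 265.7]), ([375, 276, 42, 43, 1224], [395.4, 299.5])]
gr [([536, 47, 40, 47, 1136], [554.5, 69.2])]
cup [ 0.525 -0.171  0.165]
stack [0.58  0.321 0.119]
cap [ 0.595 -0.179  0.139]
grey [0.608 0.025 0.139]
```

View pics/crop.png

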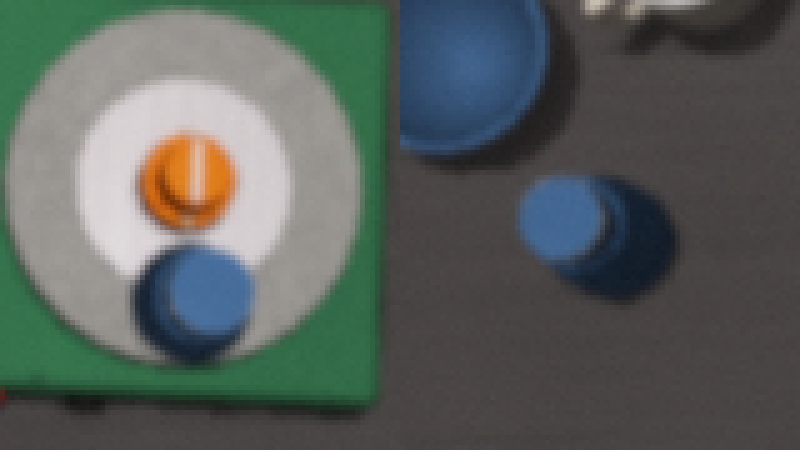

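The crop gives sub-pixel centres: cup foot (382.2,208.0), stack foot (192,193.8) and cap knob top (379.6,184.4). The stripe runs along the image vertical, which is roughly world x.

```bash
cat >> h.py <<'E'
from scipy.spatial.transform import Rotation as Ro
def R(s): return Ro.from_euler('xyz',s["eef_rot"],degrees=True).as_matrix()
def go(s,X,jaw=None):
    "dp (mm) to TCP target X, and twist to bring jaw axis to heading jaw (deg, mod 180)"
    M=R(s);dp=M.T@(np.array(X)-s["tcp_pos"])*1000
    h=np.degrees(np.arctan2(M[1,1],M[0,1]));tw=None
    if jaw is not None: tw=-((jaw-h+90)%180-90)   # tool x is down
    print("tcp",np.round(s["tcp_pos"],4),"jaw",round(h,1),"J6",round(s["joints"][5],1),"dp",dp.round(1),"twist",tw,"F",np.round(s["contact_force"],1),"w",round(s["gripper_width"],4),"t",round(s["time_s"],2))
E
python3 - <<'E'
from h import *
from plant import r
t=np.load("top0.npz");s=r.get_state();print(R(s).round(3))
cup=ray(t,(382.2,208),.165);st=ray(t,(192,193.8),.119);cap=ray(t,(379.6,184.4),.139)
print(cup,st,cap,ray(t,(302,180.5),.139), ray(t,(376.7,187.5),.080),ray(t,(301.3,183.7),.080))
go(s,[cup[0],cup[1],.28],90)
E
```

```text
[[-0.    -0.25   0.968]
 [ 0.001  0.968  0.25 ]
 [-1.     0.001 -0.   ]]
[ 0.52711215 -0.18199189  0.165     ] [0.57821935 0.32359597 0.119     ] [ 0.59213928 -0.1806915   0.139     ] [0.60628719 0.0255114  0.139     ] [ 0.59119005 -0.18050699  0.08      ] [0.60563947 0.02974032 0.08      ]
tcp [ 0.1687 -0.6532  0.2427] jaw 104.5 J6 -16.5 dp [-36.8 366.6 464.8] twist 14.479235796833748 F [-0.1  0.  -0.8] w 0.0879 t 0.1
```

```bash
python3 -m jog '{"fingers":[1,1,1,1,1],"dp":[[-10,20,25],[-20,50,65],[-30,85,110],[-37,120,150],[-37,155,195]],"twist":[0,0,0,0,0]}' && python3 -m jog '{"fingers":[1,1,1,1,1],"dp":[[0,30,38],[0,60,76],[0,90,114],[0,120,152],[0,145,185]],"twist":[0,0,0,0,0]}' && python3 -m jog '{"fingers":[1,1,1,1,1],"dp":[[0,25,30],[0,45,57],[0,60,76],[0,68,86],[0,68,86]],"twist":[4,8,12,14.5,14.5]}'; python3 - <<'E'
from h import *
from plant import r
c=r.capture("wrist");s=r.get_state();go(s,[.5271,-.182,.155],90)
np.savez("w1.npz",**c)
f=c["frame"].copy()
for X in([.5271,-.182,.165],[.5922,-.1807,.139]):
    u=pix(c,X);print(u);cv2.drawMarker(f,tuple(int(v) for v in u),(255,0,255))
cv2.imwrite("pics/w1.png",f[:,:,::-1])
E
```

```text
time_s: 0.6
tcp_pos: [0.3078, -0.4683, 0.2801]
eef_rot: [66.4, 90.0, 80.9]
contact_force: [0.4, -0.6, 0.3]
gripper_width: 0.0878
time_s: 1.1
tcp_pos: [0.4517, -0.2796, 0.2802]
eef_rot: [59.6, 89.9, 74.1]
contact_force: [1.6, -0.3, 0.3]
gripper_width: 0.0878
time_s: 1.6
tcp_pos: [0.5186, -0.1908, 0.2797]
eef_rot: [114.3, 89.9, 114.4]
contact_force: [-0.8, -0.7, -0.5]
gripper_width: 0.0877
tcp [ 0.518  -0.1916  0.2798] jaw 90.1 J6 -89.8 dp [124.8   9.4   9.2] twist 0.11320522855061199 F [0.4 0.5 0.3] w 0.0876 t 1.65
[333.91006952 211.81454421]
[333.64565257 260.12702743]
```

View pics/w1.png

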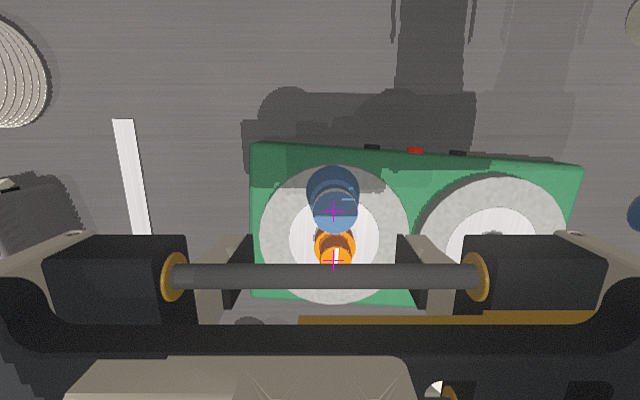

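The projected markers land on the cup's foot (335,211) and on the cap's knob (334,260), so the top-view positions hold. I'll go down, grasp and lift.

```bash
python3 -m jog '{"fingers":[1,1,1,1,1],"dp":[[10,9.4,9.2],[35,9.4,9.2],[65,9.4,9.2],[85,9.4,9.2],[90,9.4,9.2]],"twist":[0,0,0,0,0]}' && python3 -m jog '{"fingers":[1,1,1,1,1],"dp":[[10,0,0],[20,0,0],[30,0,0],[36,0,0],[36,0,0]],"twist":[0,0,0,0,0]}' && python3 - <<'E'
from h import *
from plant import r
go(r.get_state(),[.5271,-.182,.154],90)
E
python3 -m jog '{"fingers":[0.45,0.45,0.4,0.35,0.3],"dp":[[0,0,0],[0,0,0],[0,0,0],[0,0,0],[0,0,0]],"twist":[0,0,0,0,0]}' 25 && python3 -m jog '{"fingers":[0.3,0.3,0.3,0.3,0.3],"dp":[[0,0,0],[0,0,0],[0,0,0],[0,0,0],[0,0,0]],"twist":[0,0,0,0,0]}'
```

```text
time_s: 2.15
tcp_pos: [0.5253, -0.1822, 0.1869]
eef_rot: [161.9, 89.7, 162.0]
contact_force: [0.1, -0.1, 0.6]
gripper_width: 0.0879
time_s: 2.65
tcp_pos: [0.5247, -0.1821, 0.1501]
eef_rot: [164.7, 89.6, 164.8]
contact_force: [-0.8, -0.4, 0.0]
gripper_width: 0.0879
tcp [ 0.5247 -0.1821  0.1501] jaw 90.1 J6 -90.8 dp [-3.9  0.1  2.4] twist 0.08773207794394011 F [-0.8 -0.4  0. ] w 0.0879 t 2.65
time_s: 3.15
tcp_pos: [0.5248, -0.1821, 0.1503]
eef_rot: [163.3, 89.6, 163.4]
contact_force: [-0.1, 0.4, 0.3]
gripper_width: 0.0532
time_s: 3.65
tcp_pos: [0.5249, -0.1822, 0.1504]
eef_rot: [164.6, 89.6, 164.6]
contact_force: [-0.2, -0.9, 0.9]
gripper_width: 0.0437
```

```bash
python3 -m jog '{"fingers":[0.3,0.3,0.3,0.3,0.3],"dp":[[-10,0,0],[-30,0,0],[-60,0,0],[-85,0,0],[-95,0,0]],"twist":[0,0,0,0,0]}' && python3 -m jog '{"fingers":[0.3,0.3,0.3,0.3,0.3],"dp":[[0,15,2],[0,45,5],[0,80,10],[0,120,15],[0,160,20]],"twist":[0,0,0,0,0]}' && python3 -m jog '{"fingers":[0.3,0.3,0.3,0.3,0.3],"dp":[[0,40,5],[0,80,10],[0,120,15],[0,160,20],[0,200,25]],"twist":[0,0,0,0,0]}' && python3 -m jog '{"fingers":[0.3,0.3,0.3,0.3,0.3],"dp":[[0,40,2],[0,75,4],[0,105,6],[0,125,6],[0,130,6]],"twist":[0,0,0,0,0]}';  python3 - <<'E'
from h import *
from plant import r
s=r.get_state();go(s,[.5758,.3236,.245],90)
o=[]
for n in("wrist","top"):
    c=r.capture(n);np.savez(n+"2.npz",**c);f=c["frame"].copy()
    for X in([.5782,.3236,.119],np.array(s["tcp_pos"])+[.0023,0,.0147]):
        u=pix(c,X);print(n,u.round(1));
        if n=="wrist":cv2.drawMarker(f,tuple(int(v) for v in u),(255,0,255),0,10)
    o.append(f if n=="wrist" else cv2.resize(f[140:240,110:270],None,fx=4,fy=4)[:, :])
cv2.imwrite("pics/w2.png",cv2.resize(np.vstack(o),None,fx=.75,fy=.75)[:,:,::-1])
E
```

```text
time_s: 4.15
tcp_pos: [0.5264, -0.1824, 0.2483]
eef_rot: [150.7, 89.8, 150.8]
contact_force: [0.1, -0.4, -2.5]
gripper_width: 0.0433
time_s: 4.65
tcp_pos: [0.5452, -0.0204, 0.2472]
eef_rot: [161.0, 89.7, 161.1]
contact_force: [1.5, -0.5, -2.8]
gripper_width: 0.0433
time_s: 5.15
tcp_pos: [0.5688, 0.1818, 0.2459]
eef_rot: [172.0, 89.6, 172.0]
contact_force: [1.2, 0.2, -2.5]
gripper_width: 0.0437
time_s: 5.65
tcp_pos: [0.5737, 0.314, 0.2443]
eef_rot: [-178.4, 89.5, -178.2]
contact_force: [-0.1, -0.2, -1.9]
gripper_width: 0.0437
tcp [0.5737 0.314  0.2443] jaw 90.2 J6 -135.3 dp [-0.7  9.6  2.1] twist 0.17111403449614215 F [-0.1 -0.2 -1.9] w 0.0437 t 5.65
wrist [334.6 205.7]
wrist [325.1 277.7]
top [192.  193.8]
top [179.4 188.2]
```

View pics/w2.png

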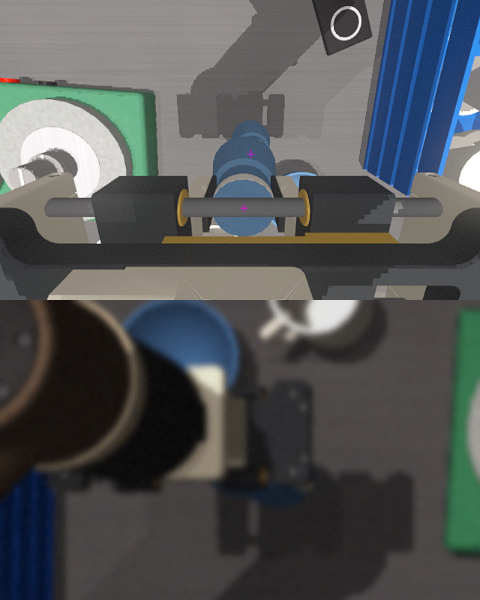

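The cup hangs square, with its foot at the predicted spot; the stack is mostly hidden beneath it. I'll centre over the stack and go down in stages while watching the force.

```bash
python3 -m jog '{"fingers":[0.3,0.3,0.3,0.3,0.3],"dp":[[0,9.6,2.1],[10,9.6,2.1],[30,9.6,2.1],[45,9.6,2.1],[50,9.6,2.1]],"twist":[0,0,0,0,0]}' && python3 -m jog '{"fingers":[0.3,0.3,0.3,0.3,0.3],"dp":[[8,0,0.4],[16,0,0.4],[23,0,0.4],[28,0,0.4],[28,0,0.4]],"twist":[0,0,0,0,0]}';  python3 - <<'E'
from h import *
from plant import r
s=r.get_state();go(s,[.5758,.3236,.1385],90)
E
```

```text
time_s: 6.25
tcp_pos: [0.5747, 0.3204, 0.1924]
eef_rot: [-168.9, 89.4, -168.9]
contact_force: [-0.5, -0.9, -1.8]
gripper_width: 0.0435
time_s: 6.75
tcp_pos: [0.5746, 0.3202, 0.1637]
eef_rot: [-166.8, 89.3, -166.8]
contact_force: [-0.8, -0.5, -2.8]
gripper_width: 0.0435
tcp [0.5746 0.3202 0.1637] jaw 90.1 J6 -135.6 dp [25.1  3.5  1.5] twist 0.051313997549399915 F [-0.8 -0.5 -2.8] w 0.0435 t 6.75
```

```bash
python3 -m jog '{"fingers":[0.3,0.3,0.3,0.3,0.3],"dp":[[0,2,1],[0,3.5,1.5],[4,3.5,1.5],[8,3.5,1.5],[12,3.5,1.5]],"twist":[0,0,0,0,0]}' && python3 -m jog '{"fingers":[0.3,0.3,0.3,0.3,0.3],"dp":[[3,0,0],[6,0,0],[9,0,0],[11,0,0],[11,0,0]],"twist":[0,0,0,0,0]}';  python3 - <<'E'
from h import *
from plant import r
s=r.get_state();go(s,[.5758,.3236,.1385],90)
E
```

```text
time_s: 7.25
tcp_pos: [0.5758, 0.3237, 0.1513]
eef_rot: [-166.9, 89.3, -166.9]
contact_force: [0.2, -1.3, -1.8]
gripper_width: 0.0437
time_s: 7.75
tcp_pos: [0.5758, 0.3237, 0.1401]
eef_rot: [-167.2, 89.3, -167.1]
contact_force: [0.8, 0.2, -2.5]
gripper_width: 0.0435
tcp [0.5758 0.3237 0.1401] jaw 90.1 J6 -135.7 dp [ 1.6 -0.1 -0. ] twist 0.05462088753773742 F [ 0.8  0.2 -2.5] w 0.0435 t 7.75
```

```bash
python3 -m jog '{"fingers":[0.3,0.3,0.3,0.3,0.3],"dp":[[1,0,0],[2,0,0],[2.5,0,0],[3,0,0],[3,0,0]],"twist":[0,0,0,0,0]}'
```

```text
time_s: 8.25
tcp_pos: [0.5763, 0.324, 0.138]
eef_rot: [-169.3, 89.4, -169.2]
contact_force: [0.3, 0.7, 5.3]
gripper_width: 0.044
```

Contact came at the expected height of 0.138 m. Release, go straight up, back off and check.

```bash
python3 -m jog '{"fingers":[0.5,0.6,0.8,1,1],"dp":[[0,0,0],[0,0,0],[0,0,0],[0,0,0],[0,0,0]],"twist":[0,0,0,0,0]}' && python3 -m jog '{"fingers":[1,1,1,1,1],"dp":[[0,0,0],[-5,0,0],[-20,0,0],[-50,0,0],[-80,0,0]],"twist":[0,0,0,0,0]}' && python3 -m jog '{"fingers":[1,1,1,1,1],"dp":[[-20,-10,0],[-40,-50,0],[-50,-95,0],[-50,-145,0],[-50,-185,0]],"twist":[0,0,0,0,0]}';  python3 - <<'E'
from h import *
from plant import r
s=r.get_state();go(s,[.592,-.1807,.26],90)
o=[]
for n,(y,x) in(("top",(140,150)),("scene",(200,345))):
    c=r.capture(n);np.savez(n+"3.npz",**c)
    print(n,pix(c,[.5782,.3236,.153]),pix(c,[.5782,.3236,.119]));o.append(cv2.resize(c["frame"][y:y+100,x:x+100],None,fx=4,fy=4,interpolation=0))
cv2.imwrite("pics/s3.png",np.hstack(o)[:,:,::-1])
E
```

```text
time_s: 8.75
tcp_pos: [0.5761, 0.3238, 0.1376]
eef_rot: [-168.0, 89.4, -168.0]
contact_force: [-0.3, -0.3, -0.1]
gripper_width: 0.0703
time_s: 9.25
tcp_pos: [0.5767, 0.3238, 0.2184]
eef_rot: [-164.7, 89.3, -164.7]
contact_force: [0.3, 1.1, 0.4]
gripper_width: 0.0877
time_s: 9.75
tcp_pos: [0.5772, 0.137, 0.2701]
eef_rot: [-166.5, 89.4, -166.4]
contact_force: [0.7, -0.3, -0.5]
gripper_width: 0.0872
tcp [0.5772 0.137  0.2701] jaw 90.1 J6 -121.9 dp [  10.7 -317.7   14.5] twist 0.07265379199969857 F [ 0.7 -0.3 -0.5] w 0.0872 t 9.75
top [188.32405936 192.38576654] [191.99845761 193.80715298]
scene [393.77654632 238.03997248] [392.53038657 246.41518146]
```

View pics/s3.png

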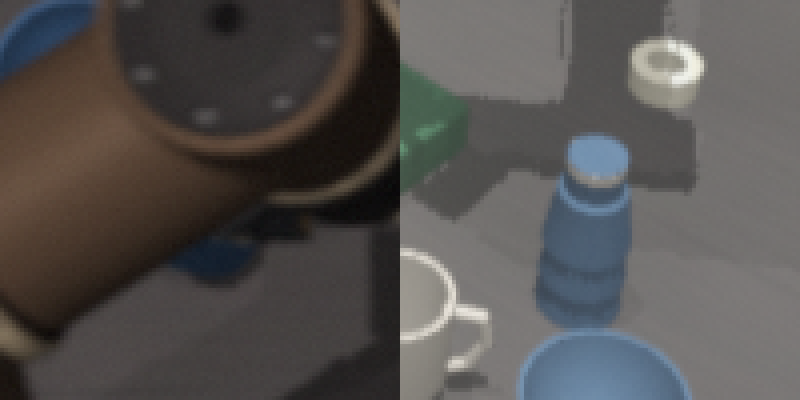

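In the scene crop the three cups are nested straight. The foot is at about (394.5,239), predicted (393.8,238). Next is the cap.

```bash
python3 -m jog '{"fingers":[1,1,1,1,1],"dp":[[0,-20,1],[0,-55,3],[0,-95,5],[0,-140,7],[0,-185,9]],"twist":[0,0,0,0,0]}' && python3 -m jog '{"fingers":[1,1,1,1,1],"dp":[[0,-45,2],[0,-85,4],[0,-115,6],[0,-131,6],[0,-131,6]],"twist":[0,0,0,0,0]}' && python3 -m jog '{"fingers":[1,1,1,1,1],"dp":[[10,0,0],[30,0,0],[55,0,0],[70,0,0],[75,0,0]],"twist":[0,0,0,0,0]}'; python3 - <<'E'
from h import *
from plant import r
s=r.get_state();go(s,[.592,-.1807,.128],90)
c=r.capture("wrist");np.savez("w4.npz",**c);print(pix(c,[.5921,-.1807,.139]))
print(blobs(c,(5,150,80),(18,255,255),20));cv2.imwrite("pics/w4.png",c["frame"][120:,120:520,::-1])
E
```

```text
time_s: 10.35
tcp_pos: [0.5857, -0.0512, 0.2711]
eef_rot: [-164.2, 89.4, -164.3]
contact_force: [-0.5, -0.5, 0.7]
gripper_width: 0.0877
time_s: 10.85
tcp_pos: [0.5914, -0.1837, 0.2713]
eef_rot: [-164.4, 89.4, -164.6]
contact_force: [0.4, -0.3, -0.0]
gripper_width: 0.0874
time_s: 11.35
tcp_pos: [0.5896, -0.1823, 0.1939]
eef_rot: [-170.7, 89.2, -170.8]
contact_force: [0.1, 0.2, 0.5]
gripper_width: 0.0875
tcp [ 0.5896 -0.1823  0.1939] jaw 89.9 J6 -91.2 dp [65.9  1.8  3.3] twist -0.12631919798045033 F [0.1 0.2 0.5] w 0.0875 t 11.35
[327.29428958 229.48985814]
[([301, 184, 58, 68, 2701], [329.2, 216.0])]
```

View pics/w4.png

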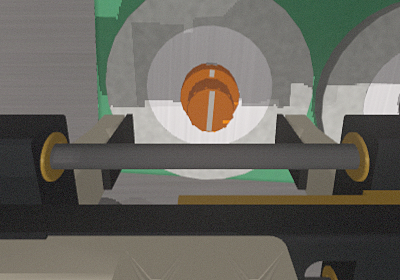

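The knob top is at about (332,228), while I predicted (327,229.5). The cap is therefore about 2–3 mm further +y, so I'll aim at y≈-0.1785.

```bash
python3 -m jog '{"fingers":[1,1,1,1,1],"dp":[[10,4,3.3],[25,4,3.3],[45,4,3.3],[57,4,3.3],[61,4,3.3]],"twist":[0,0,0,0,0]}' ; python3 - <<'E'
from h import *
from plant import r
go(r.get_state(),[.592,-.1785,.128],90)
E
```

```text
time_s: 11.9
tcp_pos: [0.592, -0.1782, 0.132]
eef_rot: [-171.0, 89.1, -171.2]
contact_force: [0.4, 0.1, 0.3]
gripper_width: 0.0875
tcp [ 0.592  -0.1782  0.132 ] jaw 89.9 J6 -91.6 dp [ 4.  -0.3  0.1] twist -0.10747577331061109 F [0.4 0.1 0.3] w 0.0875 t 11.9
```

```bash
python3 -m jog '{"fingers":[0.6,0.55,0.5,0.45,0.4],"dp":[[2,0,0],[4,0,0],[4,0,0],[4,0,0],[4,0,0]],"twist":[0,0,0,0,0]}' 25 && python3 -m jog '{"fingers":[0.35,0.3,0.2,0.2,0.2],"dp":[[0,0,0],[0,0,0],[0,0,0],[0,0,0],[0,0,0]],"twist":[0,0,0,0,0]}'  ; python3 - <<'E'
from h import *
from plant import r
s=r.get_state();go(s,[.592,-.1785,.128],90);print(s["moment"])
E
```

```text
time_s: 12.4
tcp_pos: [0.5922, -0.1783, 0.1285]
eef_rot: [-170.4, 89.2, -170.5]
contact_force: [0.5, 0.2, -0.1]
gripper_width: 0.0534
time_s: 12.9
tcp_pos: [0.5923, -0.1784, 0.1287]
eef_rot: [-169.4, 89.2, -169.5]
contact_force: [-0.5, -1.2, 1.0]
gripper_width: 0.0355
tcp [ 0.5923 -0.1784  0.1287] jaw 89.9 J6 -91.6 dp [ 0.7 -0.1 -0.3] twist -0.1062883432062307 F [-0.5 -1.2  1. ] w 0.0355 t 12.9
[-0.23572704  0.00136546 -0.02913971]
```

```bash
python3 -m jog '{"fingers":[0.2,0.2,0.2,0.2,0.2],"dp":[[0,0,0],[0,0,0],[0,0,0],[0,0,0],[0,0,0]],"twist":[4,9,14,19,24]}' 35 ; python3 - <<'E'
from h import *
from plant import r
s=r.get_state();go(s,[.592,-.1785,.128],90);print(s["moment"])
c=r.capture("wrist");np.savez("w5.npz",**c);print(blobs(c,(5,150,80),(18,255,255),20))
cv2.imwrite("pics/w5.png",c["frame"][120:,120:520,::-1])
E
```

```text
time_s: 13.4
tcp_pos: [0.5921, -0.1783, 0.1287]
eef_rot: [-146.2, 89.2, -170.5]
contact_force: [-1.7, 1.6, 1.9]
gripper_width: 0.0353
tcp [ 0.5921 -0.1783  0.1287] jaw 65.7 J6 -115.8 dp [ 0.7 -0.2  0. ] twist -24.300562845415385 F [-1.7  1.6  1.9] w 0.0353 t 13.4
[0.40035238 0.38397378 0.19752855]
[([287, 198, 76, 66, 3662], [324.1, 232.3]), ([300, 289, 19, 9, 106], [311.8, 292.0]), ([326, 289, 22, 10, 142], [334.9, 292.3]), ([487, 381, 29, 16, 420], [500.8, 388.4])]
```

View pics/w5.png

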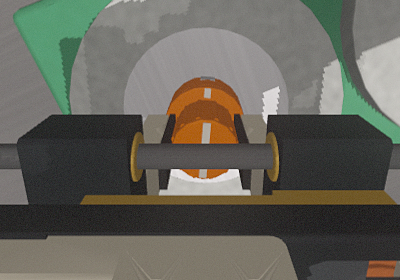

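The stripe stays in line with the gripper after 24° and the moment is low (0.2 N m), so clockwise looks like the free direction. I'll continue to 55°.

```bash
python3 -m jog '{"fingers":[0.2,0.2,0.2,0.2,0.2],"dp":[[0,0,0],[0,0,0],[0,0,0],[0,0,0],[0,0,0]],"twist":[6,13,20,27,31]}' ; python3 - <<'E'
from h import *
from plant import r
s=r.get_state();go(s,[.592,-.1785,.128],90);print(s["moment"])
c=r.capture("wrist");np.savez("w6.npz",**c)
cv2.imwrite("pics/w6.png",c["frame"][120:,120:520,::-1])
E
```

```text
time_s: 13.95
tcp_pos: [0.5918, -0.1778, 0.1286]
eef_rot: [-117.2, 89.2, -172.9]
contact_force: [-2.0, 2.3, 2.7]
gripper_width: 0.0353
tcp [ 0.5918 -0.1778  0.1286] jaw 34.2 J6 -147.2 dp [ 0.6 -0.2  0.7] twist -55.75558912608287 F [-2.   2.3  2.7] w 0.0353 t 13.95
[0.81935746 0.477047   0.12846058]
```

View pics/w6.png

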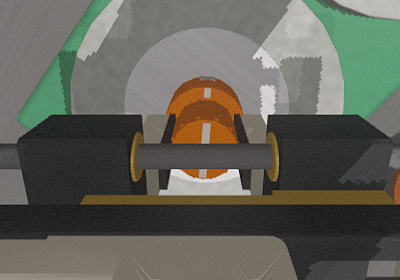

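The stripe hasn't moved relative to the gripper, so the cap has turned about 55° with it. I'll lift gently while watching the force.

```bash
python3 -m jog '{"fingers":[0.2,0.2,0.2,0.2,0.2],"dp":[[-2,0,0],[-4,0,0],[-6,0,0],[-8,0,0],[-10,0,0]],"twist":[0,0,0,0,0]}' 
```

```text
time_s: 14.5
tcp_pos: [0.592, -0.1779, 0.1387]
eef_rot: [-116.9, 89.1, -172.8]
contact_force: [-0.1, 0.1, -4.0]
gripper_width: 0.0353
```

```bash
python3 -m jog '{"fingers":[0.2,0.2,0.2,0.2,0.2],"dp":[[-8,0,0],[-20,0,0],[-35,0,0],[-50,0,0],[-60,0,0]],"twist":[0,0,0,0,0]}' && python3 -m jog '{"fingers":[0.2,0.2,0.2,0.2,0.2],"dp":[[-12,0,0],[-22,0,0],[-28,0,0],[-30,0,0],[-30,0,0]],"twist":[0,0,0,0,0]}' && python3 -m jog '{"fingers":[0.2,0.2,0.2,0.2,0.2],"dp":[[0,0,0],[0,0,0],[0,0,0],[0,0,0],[0,0,0]],"twist":[0,0,0,0,0]}'; python3 - <<'E'
from h import *
from plant import r
c=r.capture("scene");cv2.imwrite("pics/s7.png",c["frame"][:,:,::-1]);print(pix(c,[.592,-.178,.2395]))
E
```

```text
time_s: 15.0
tcp_pos: [0.5935, -0.1779, 0.201]
eef_rot: [-114.0, 89.3, -169.8]
contact_force: [0.2, -0.7, -4.0]
gripper_width: 0.0353
time_s: 15.5
tcp_pos: [0.5938, -0.1778, 0.2309]
eef_rot: [-114.9, 89.3, -170.7]
contact_force: [-0.3, -1.0, -4.5]
gripper_width: 0.0354
time_s: 16.0
tcp_pos: [0.5938, -0.1778, 0.2308]
eef_rot: [-114.7, 89.3, -170.6]
contact_force: [-0.1, 0.8, -4.5]
gripper_width: 0.0355
[271.83490665 156.1039986 ]
```

View pics/s7.png

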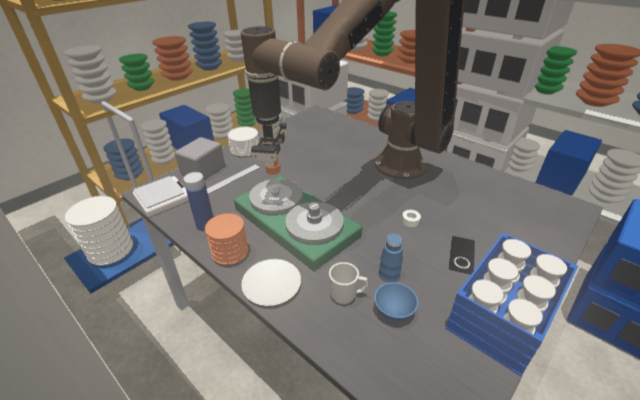

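The picture shows the orange cap held above its bare stub at about (273,167), the three-cup stack upright at (392,258), and everything else where it was. Handing in.

```bash
python3 -c "
from plant import r
print(r.close_job())"
```

```text
the job is handed in; nothing more can be done
None
```

I finished both parts and handed the job in at about 16 s of the 61 s allowed; the interface gave no verdict.

- **Cup:** It is nested on the stack and let go. The downward force rose at 0.138 m, the height expected for a seated cup. Afterwards the scene camera showed three upright nested cups, with the top foot within about 1.5 px of where it should be.
- **Orange cap:** It loosened clockwise seen from above. I tried that way first, and it turned freely, so I never needed to try the other way. After about 55° it lifted off freely. The gripper still holds it about 10 cm above its stub, at a grip opening of 35.5 mm and with about 4.5 N hanging weight (the cap should weigh about 3.4 N).
- **Everything else:** The grey cap, mug, phone, ruler, label roll and bowl look unmoved in the last picture. I checked these by eye, not by measurement.

**Disagreement between cameras:** the wrist camera put the cap about 3 mm further in +y than the top camera did. I mostly followed the wrist camera, and the grip closed with only about 1 N of side force. The stack's top-camera view was blocked by the arm after placing, so that check rests on the scene camera alone.

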